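# Snap the packed parts case shut

## Robot

A 7-joint arm with a two-finger parallel gripper is mounted at the origin on the work surface. World frame = base frame: x ahead of the robot, y to its left, z up, the work surface at z = 0. Lengths are in m, angles in rad, forces in N, time in s.
With the tool pointing down it reaches from about 0.425 to 0.925 m from the base axis. Payload 6.8 kg.
Tool frame: the origin (TCP) lies at the very end of the fingers, on their centre line; the grasp point (between the pads) lies 19 mm behind it; z points along the fingers, y is the line along which they close (so a half turn about z gives the same grasp; the last joint's range is limited). The gripper opens to 85 mm and grips with 20 to 120 N. Pads are 22 mm wide; open, the fingers measure 114 mm over their backs; the gripper's body (76 mm by 85 mm) begins 54 mm behind the grasp point. The pads swing forward as they close: fully open they stand 13 mm farther back than shut.
Start: joints at [-1.456, 0.477, 0.022, 1.555, -0.011, 1.109, -0.083], TCP at [0.149, 0.658, 0.192] pointing down, gripper open.
Joint ranges: [-2.96, 2.96], [-0.34, 2.1], [-1.41, 1.46], [0.24, 2.44], [-1.37, 4.51], [0.17, 1.92], [-2.96, 2.96]. Speed limits (rad/s): [2.39, 2.39, 3.14, 3.14, 3.14, 3.14, 3.14].

## Interface

Orientations are given as a rotation vector (axis times angle).
In Python, from bench import get_obs, viewer, r gives the robot as it stands. The module is installed in compiled form; this text tells all that it offers.
- The arm moves only by the tool play_rows, never from a script. Its argument "commands" is a list that holds one entry, the list of rows, each a list of 5 numbers: the gripper's target within -1 to 1 (shut at 1, half-way at 0, fully open at -1), then the shift along the tool's x, y, z scaled (see below), then the turn about the tool's z scaled (see below). A call has 1 to 12 rows; each row is the pose to reach, as a shift and turn from the pose commanded when the call began, along the tool's axes at that moment; what a row does not reach only later rows make up. The controller multiplies each number of a shift by 0.2 m and each number of a turn by pi/2 rad. A row lasts 1/12 s, in which the tool goes at most 41.7 mm and 7.16 degrees, less where a joint would pass 70% of its speed; a pose out of reach is approached as far as the arm can. A call with a number of a shift or a turn outside -1 to 1 is refused whole. A call with a gripper value outside its range is refused whole. The fingers move at their own pace and stop on an object; "grip_force" is the grip in N (left out, the last holds). Time passes only in rows, so rows that repeat a pose let the fingers close. It gives the time, the measured TCP pose, the force, the opening and the grip force at its end, in the units of the state.
- get_obs(): the state, without advancing time (a new reading comes with each control period).
- viewer.grab_frame(name): name is "side" or "top"; returns a dict with "pixels" (480x640x3 uint8, red, green, blue), "fovy" (degrees; the focal length in pixels is half the picture's height over the tangent of half this angle, whatever the lens; pixels are square), "cx", "cy" (the principal point, pixels), "world_to_cam" (4x4, takes a point from world to camera coordinates). Camera axes: x right, y up, looking along -z (the intrinsics and any distortion apply to the point x, -y, -z); pixel columns grow to the right and rows downward; lengths in m; the calibration is good to about 2 mm. A picture is of the moment at which its call begins. There is no depth.
- r.hand_in(): hands the job in; it is judged then, once.
Trained networks look in a picture, given as the dict that the camera call returned (one of the last four; its "shot" number tells which), for a name from the list of things; names that differ only in an ending like _2 or _b are one class to them, and where a whole thing is asked for, a point or a joint stands for the part that bears it (a point fixed in the world has none). Each returns a list of dicts, best first, with "score" (0 to 1); they miss things now and then, are a little off and sometimes report something else, mostly with a low value. They report only what shows in the picture. A call takes as long as a camera call.
- viewer.trace(picture, thing): "pixels" (480x640 bool, what is visible of it) and "rect" ([left, top, right, bottom] in pixels, round what is visible of it).
The state is a dict: "clock": time; "joints": joint angles; "qvel": joint speeds; "tau": joint torques, N m; "tcp_pos": TCP position; "orientation": TCP orientation; "contact_force": force on the tool from outside, world axes, zero at the start; "moment": the same for the moment, N m; "grip_width": finger opening in m; "gripper_force": force on a finger pad.
Only numpy, scipy, OpenCV 4.12 (cv2) and the standard library are available. Lean on these libraries where they do the work, as an engineer would, in place of code of your own. Each camera call takes 0.05 s, during which the arm holds its last target. There are 200 camera calls.

## Task

The small-parts case with the orange lid is packed and ready to go on the shelf. Press the free edge of its lid (the edge with the black thumb pad, opposite the hinge) down until the lid clicks past its spring catch and stays fully shut by itself, then let go. Leave the lid of the blue case standing open just as it is.

Things in the scene. Friction and masses are not known exactly. Their poses are not given: they have to be found in the camera images.
- orange_lid (a joint): Hinge of the orange lid (rad): 0 = shut, grows as it opens; starts at 0.25 to 0.6. Stiff hinge: the lid stays where left and swings with 1 to 2 N at its free edge. The catch resists from about 0.07 and gives way below about 0.035 after a push of some 10 to 15 N on the thumb pad; then the lid runs down to 0 and holds. A lid resting on the catch (about 0.06) is not shut.
- orange_lip (a point): Where to press: centre of the top of the black thumb pad (60 x 18 mm, 2 mm high) in the middle of the lid's free edge; the edge is 10 mm farther out. Moves with the lid, 152 mm from the hinge line. Axes turn with the lid: z normal to it, x from free edge to hinge, y along the hinge. Lid shut: 63.5 mm above the table.
- orange_hinge (a point): Middle of the hinge line, on the case's rear top edge, 55 mm above the table. x points level from the free-edge side (faces the robot) to the hinge, z up. Lid shut: press point at x -152, z +8.5 mm here. Grey case 150 x 150 x 55 mm, does not slide; brass and copper fittings inside; lid 162 (x) x 150 x 6 mm, orange frame, clear pane. The lid turns about this frame's y.
- blue_lip (a point): Thumb pad centre of the neighbouring case: same build, blue lid frame, empty, open, beside the orange one on either side. A bystander whose lid must not move. Axes as for orange_lip. Two small cartons and a tape roll on the table behind the cases are bystanders too.

How it is judged:
By the outcome, as a careful person would: the job done as asked, in the order asked, and still so for the second after the job is handed in, with the robot touching nothing.
It also fails if it takes over 26 s, if anything falls off the work surface, if the arm or the gripper's body presses on something with over 40 N, if the wrist force passes 120 N, or if a joint passes its speed limit or range.

## Working session

There is one attempt and no reset: what is moved stays moved. The work goes in short steps, Python scripts to look and compute and a tool call to move; the robot and the scene stay as the last step left them, time stands still between calls to the robot, and variables do not carry over. Pictures are saved under pics/ and viewed, at most 10 in all, crops included, and the job is handed in when it is done.

Besides the shell and the picture viewer there is one more tool, called after "Call:" as a command line: name --argument value ..., lists and objects as JSON in quotes. play_rows: Moves the arm, as the interface text tells. Shifts and turns lie within -1 to 1; 1 stands for 0.2 m of shift or pi/2 rad of turn. Its arguments: {"type":"object","properties":{"commands":{"type":"array","items":{"type":"array","items":{"type":"array","items":{"type":"number","minimum":-1,"maximum":1}}}},"grip_force":{"type":"number"}},"required":["commands"]}

```bash
mkdir -p pics
cat > h.py <<'E'
import numpy as np, cv2
from bench import get_obs, viewer, r
def proj(f,P):
    P=np.atleast_2d(P); W=np.array(f["world_to_cam"]); c=P@W[:3,:3].T+W[:3,3]
    F=240/np.tan(np.radians(f["fovy"])/2); return np.c_[f["cx"]+F*c[:,0]/-c[:,2], f["cy"]-F*c[:,1]/-c[:,2]]
def ray(f,u,v):
    W=np.array(f["world_to_cam"]); F=240/np.tan(np.radians(f["fovy"])/2)
    R=W[:3,:3]; d=R.T@np.array([(u-f["cx"])/F,-(v-f["cy"])/F,-1]); return -R.T@W[:3,3], d/np.linalg.norm(d)
def onz(f,u,v,z):
    o,d=ray(f,u,v); return o+d*(z-o[2])/d[2]
E
python3 - <<'E'
from h import *
print({k:np.round(v,3) for k,v in get_obs().items()})
for n in ("side","top"):
    f=viewer.grab_frame(n); cv2.imwrite(f"pics/{n}0.png",f["pixels"][...,::-1])
    print(n,[k for k in f],f["fovy"],f["cx"],f["cy"],{k:f[k] for k in f if 'dist' in k or 'lens' in k}, np.round(ray(f,320,240),3).tolist())
    for t in ("orange_lid","orange_lip","blue_lip"):
        for d in viewer.trace(f,t)[:3]: 
            m=d["pixels"]; print(t,round(d["score"],2),d["rect"],m.sum())
E
```

```text
{'clock': np.float64(0.0), 'joints': array([-1.456,  0.478,  0.022,  1.556, -0.011,  1.109, -0.083]), 'qvel': array([-0.   , -0.   ,  0.003, -0.001,  0.001, -0.   , -0.   ]), 'tau': array([ 1.0000e-03, -5.9643e+01,  1.6080e+00, -2.8120e+01,  1.2000e-02,
        9.0000e-03, -0.0000e+00]), 'tcp_pos': array([0.149, 0.658, 0.191]), 'orientation': array([-3.490e-01, -3.122e+00,  3.000e-03]), 'contact_force': array([-0.067,  0.41 ,  0.763]), 'moment': array([-0.013,  0.022,  0.002]), 'gripper_force': np.float64(0.0), 'grip_width': np.float64(0.085)}
side ['pixels', 'fovy', 'cx', 'cy', 'world_to_cam', 'shot'] 44.50626621075875 310.33565962926076 230.5464888666715 {} [[0.354, 1.066, 0.774], [0.154, -0.832, -0.533]]
orange_lid 0.95 [266.5, 235.4, 347.2, 305.2] 3001
orange_lip 0.69 [263.3, 235.9, 345.8, 302.9] 3031
blue_lip 0.76 [271.1, 181.6, 339.6, 235.8] 2208
top ['pixels', 'fovy', 'cx', 'cy', 'world_to_cam', 'shot'] 53.4668480090475 321.069110618495 244.33431943435772 {} [[0.474, -0.014, 1.012], [0.159, 0.004, -0.987]]
orange_lid 0.91 [206.4, 238.4, 291.5, 311.3] 5554
orange_lip 0.56 [207.1, 238.9, 288.3, 311.8] 5600
blue_lip 0.55 [342.1, 198.7, 442.0, 294.2] 5873
```

View pics/side0.png

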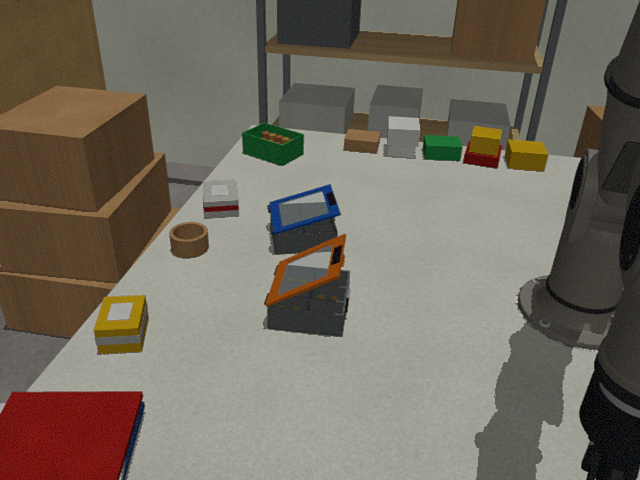

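View pics/top0.png

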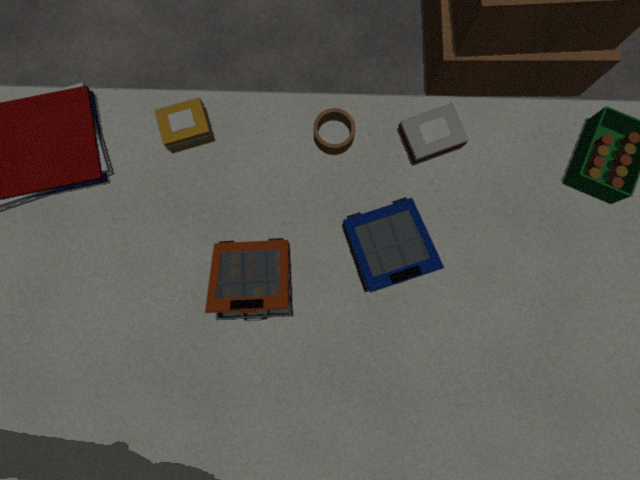

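The side view shows the orange lid ajar, with its pad near (336,254). In the top view the pad is at (247,304) and the blue lid is to its right at (393,245). I'll fit the lid model to both pictures.

```bash
cat > fit.py <<'E'
from h import *
from scipy.optimize import minimize
B=np.array([[x,y,z] for x in (-.162,0) for y in (-.075,.075) for z in (.0005,.0065)])
def T(p,P):
    x,y,w,t=p; c,s=np.cos(t),np.sin(t); P=np.atleast_2d(P)
    # opening lifts the -x edge
    Q=np.c_[c*P[:,0]+s*P[:,2], P[:,1], -s*P[:,0]+c*P[:,2]]
    return np.c_[x+np.cos(w)*Q[:,0]-np.sin(w)*Q[:,1], y+np.sin(w)*Q[:,0]+np.cos(w)*Q[:,1], .055+Q[:,2]]
S=4
def fill(pts):
    m=np.zeros((480*S,640*S),np.uint8); cv2.fillConvexPoly(m,cv2.convexHull(np.round(np.array(pts)*S+S/2-.5).astype(np.int32)),1); return m
def mask(f,name):
    tr=viewer.trace(f,name)[0]["pixels"]; h=cv2.cvtColor(f["pixels"],cv2.COLOR_RGB2HSV)
    lo,hi=((4,120,70),(20,255,255)) if 'orange' in name else ((105,120,50),(125,255,255))
    m=cv2.inRange(h,lo,hi)&(cv2.dilate(tr.astype(np.uint8),np.ones((7,7)))*255)
    m=cv2.morphologyEx(m,cv2.MORPH_OPEN,np.ones((2,2)))
    ys,xs=np.nonzero(m); return fill(np.c_[xs,ys].astype(float)), m
def fit(frames,name,p0):
    ms=[mask(f,name)[0] for f in frames]
    def cost(p):
        c=0
        for f,m in zip(frames,ms):
            a=fill(proj(f,T(p,B))); c+=1-(a&m).sum()/(a|m).sum()
        return c
    best=None
    for t in (p0[3],.3,.55):
        q=[*p0[:3],t]
        s=minimize(cost,q,method="Nelder-Mead",options=dict(initial_simplex=[q]+[list(np.array(q)+d) for d in np.diag([.03,.03,.1,.15])],xatol=2e-4,fatol=1e-4,maxiter=250))
        if best is None or s.fun<best.fun: best=s
    return best
LIP=[-.152,0,.0085]
E
python3 - <<'E'
from fit import *
F=[viewer.grab_frame(n) for n in("side","top")]
out={}
for n,hp in (("orange_lid",(251,240)),("blue_lip",(380,210))):
    h=onz(F[1],*hp,.055); s=fit(F,n,[h[0],h[1],0 if 'o' in n[:1] else -.2,.4]); out[n]=s.x
    print(n,h.round(3),s.x.round(4),s.fun,"lip",T(s.x,LIP).round(4))
    for f,m in zip(F,("side","top")):
        print(m,"lip px",proj(f,T(s.x,LIP)).round(1)); cv2.polylines(f["pixels"],[cv2.convexHull(proj(f,T(s.x,B)).astype(np.float32)).round().astype(int)],True,(0,255,0),1)
        cv2.circle(f["pixels"],tuple(int(round(a)) for a in proj(f,T(s.x,LIP))[0]),1,(255,0,255),-1)
np.save("p.npy",out["orange_lid"])
a=[cv2.resize(f["pixels"][170:345,c:c+260],None,fx=3,fy=3)[...,::-1] for f,c in zip(F,(200,200))]
cv2.imwrite("pics/fit.png",cv2.resize(np.vstack(a),(400,538)))
E
```

```text
orange_lid [0.626 0.13  0.055] [0.6168 0.1305 0.0846 0.5386] 0.06631572800238061 lip [[0.4912 0.1198 0.1403]]
side lip px [[338.4 254.8]]
top lip px [[246.7 305.9]]
blue_lip [ 0.695 -0.132  0.055] [ 0.6945 -0.1263  0.3529  0.2325] 0.08775258406492636 lip [[ 0.5575 -0.1767  0.0983]]
side lip px [[331.8 199.9]]
top lip px [[405.8 275.2]]
```

View pics/fit.png

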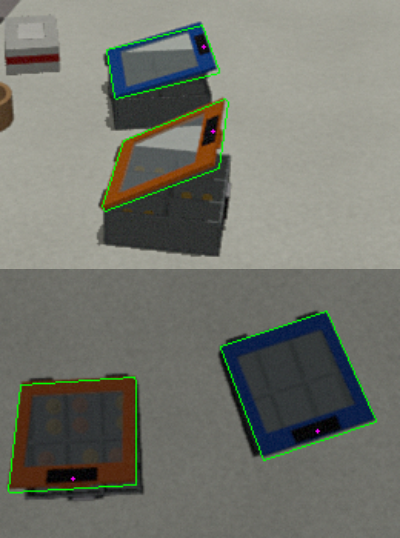

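The fit agrees with both pictures: orange lid at about 0.54 rad, lip at (0.491, 0.120, 0.140). I'll travel above it with the fingers shutting.

Call:
play_rows --commands '[[[1, -0.05, -0.05, -0.03], [1, -0.15, -0.15, -0.05], [1, -0.27, -0.27, -0.05], [1, -0.39, -0.39, -0.05], [1, -0.51, -0.51, -0.05], [1, -0.62, -0.62, -0.05], [1, -0.71, -0.71, -0.05], [1, -0.75, -0.75, -0.05]]]' --grip_force 40

```text
invalid input
```

Call:
play_rows --commands '[[[1, -0.05, -0.05, 0], [1, -0.15, -0.15, 0], [1, -0.27, -0.27, 0], [1, -0.39, -0.39, 0], [1, -0.51, -0.51, 0], [1, -0.62, -0.62, 0], [1, -0.71, -0.71, 0], [1, -0.75, -0.75, 0]]]'

```text
invalid input
```

```bash
cat > go.py <<'E'
from fit import *
from scipy.spatial.transform import Rotation as R
def to(P):
    o=get_obs(); Rm=R.from_rotvec(o["orientation"]).as_matrix()
    return (Rm.T@(np.array(P)-o["tcp_pos"])/.2).round(3)
def st():
    o=get_obs(); print({k:np.round(o[k],3).tolist() for k in("clock","tcp_pos","orientation","contact_force","grip_width")}); return R.from_rotvec(o["orientation"]).as_matrix()
E
python3 - <<'E'
from go import *
M=st(); print(M.round(3)); p=np.load("p.npy"); print(to([.495,.12,.18]), "turn", -(p[2]-np.arctan2(-M[1,0],-M[0,0]))/(np.pi/2))
E
```

```text
{'clock': 0.7, 'tcp_pos': [0.149, 0.658, 0.192], 'orientation': [-0.349, -3.122, -0.0], 'contact_force': [-0.464, -0.237, -0.815], 'grip_width': 0.085}
[[-0.975  0.221 -0.   ]
 [ 0.221  0.975  0.   ]
 [ 0.     0.    -1.   ]]
[-2.281 -2.243  0.06 ] turn -0.19571201079863879
```

The rows need five numbers and I left out the turn.

Call:
play_rows --commands '[[[1, -0.05, -0.05, -0.03, 0], [1, -0.15, -0.15, -0.05, 0], [1, -0.27, -0.27, -0.05, 0], [1, -0.39, -0.39, -0.05, 0], [1, -0.51, -0.51, -0.05, 0], [1, -0.62, -0.62, -0.05, 0], [1, -0.71, -0.71, -0.05, 0], [1, -0.75, -0.75, -0.05, 0]]]' --grip_force 40

```text
clock: 1.37
tcp_pos: [0.2655, 0.4746, 0.2027]
orientation: [0.357, 3.12, -0.001]
contact_force: [0.1, 0.3, 0.4]
grip_width: -0.0003
gripper_force: 0.0
```

Call:
play_rows --commands '[[[1, -0.05, -0.05, 0, 0], [1, -0.15, -0.15, 0, 0], [1, -0.27, -0.27, 0, 0], [1, -0.39, -0.39, 0, 0], [1, -0.51, -0.51, 0, 0], [1, -0.62, -0.62, 0, 0], [1, -0.71, -0.71, 0, 0], [1, -0.75, -0.75, 0, 0]]]'

```text
clock: 2.03
tcp_pos: [0.3772, 0.2967, 0.2024]
orientation: [0.354, 3.121, -0.0]
contact_force: [0.1, -0.4, 0.5]
grip_width: -0.0001
gripper_force: 0.0
```

Call:
play_rows --commands '[[[1, -0.05, -0.05, 0, -0.05], [1, -0.15, -0.15, 0, -0.1], [1, -0.27, -0.27, 0, -0.15], [1, -0.39, -0.39, 0, -0.2], [1, -0.51, -0.51, 0, -0.2], [1, -0.62, -0.61, 0, -0.2], [1, -0.72, -0.7, 0, -0.2], [1, -0.77, -0.74, 0, -0.2], [1, -0.77, -0.74, 0, -0.2], [1, -0.77, -0.74, 0, -0.2]]]'

```text
clock: 2.87
tcp_pos: [0.493, 0.122, 0.202]
orientation: [0.144, -3.138, -0.001]
contact_force: [-0.1, 0.3, 0.2]
grip_width: -0.0003
gripper_force: 0.0
```

Run:
```python
from go import *
M=st(); p=np.load("p.npy"); print(M.round(3)[0],p)
F=[viewer.grab_frame(n) for n in("side","top")]
for f in F: print(proj(f,get_obs()["tcp_pos"]).round(1))
for t in (.54,.4,.25,.12,.06,0): 
    q=p.copy(); q[3]=t; L=T(q,LIP)[0]; print(t,L.round(4),to(L))
a=[cv2.resize(f["pixels"][150:350,c:c+200],(400,400))[...,::-1] for f,c in zip(F,(220,170))]
cv2.imwrite("pics/above.png",np.hstack(a))
```

```text
{'clock': 2.867, 'tcp_pos': [0.493, 0.122, 0.202], 'orientation': [0.144, -3.138, -0.001], 'contact_force': [-0.131, 0.282, 0.185], 'grip_width': -0.0}
[-0.996 -0.091 -0.   ] [0.61683989 0.13048246 0.08461298 0.53859199]
[[339.  228.5]]
[[239.2 304.4]]
0.54 [0.4913 0.1198 0.1404] [ 0.006 -0.016  0.307]
0.4 [0.4806 0.1189 0.122 ] [ 0.059 -0.015  0.4  ]
0.25 [0.4722 0.1182 0.1008] [ 0.102 -0.015  0.506]
0.12 [0.4675 0.1178 0.0816] [ 0.125 -0.015  0.602]
0.06 [0.4662 0.1177 0.0726] [ 0.132 -0.015  0.647]
0 [0.4654 0.1176 0.0635] [ 0.136 -0.015  0.692]
```

View pics/above.png

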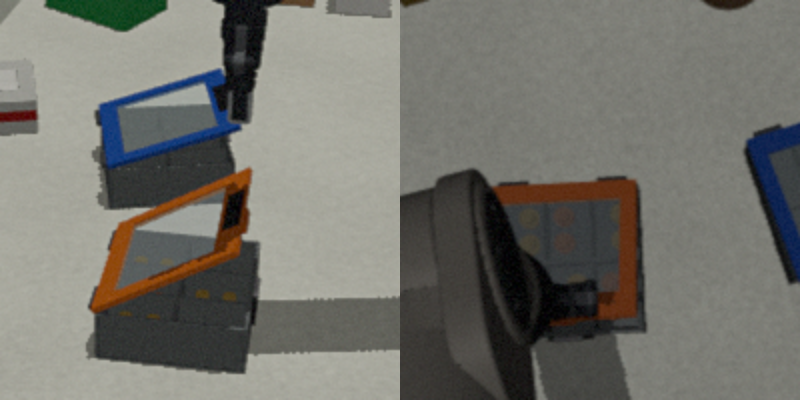

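The fingertip appears at about (340,211) in the side view and (258,300) in the top view, but the reported TCP projects to (339,228) and (239,304). That is a discrepancy of centimetres, so I'll check it before pressing.

Run:
```python
from go import *
st()
F=[viewer.grab_frame(n) for n in("side","top")]
def tri(us):
    A=[];b=[]
    for f,u in zip(F,us):
        o,d=ray(f,*u); N=np.eye(3)-np.outer(d,d); A.append(N); b.append(N@o)
    x=np.linalg.lstsq(np.vstack(A),np.hstack(b),rcond=None)[0]; return x.round(4),[ (proj(f,x)[0]-u).round(1) for f,u in zip(F,us)]
print("tip",tri([(340,211),(258,300)])); print("lip",tri([(337,254),(247,304)]))
t=get_obs()["tcp_pos"]
for f in F:
    print("base",proj(f,[[0,0,0]]).round(0), "tcp0", proj(f,[.149,.658,.191]).round(0))
    for k in range(0,200,20): cv2.circle(f["pixels"],tuple(int(round(a)) for a in proj(f,t+[0,0,k/1000])[0]),1,(255,0,255),-1)
a=[cv2.resize(f["pixels"][r0:r0+200,c:c+133],(400,600),interpolation=cv2.INTER_CUBIC)[...,::-1] for f,c,r0 in zip(F,(270,190),(90,200))]
cv2.imwrite("pics/chk.png",np.hstack(a))
```

```text
{'clock': 2.967, 'tcp_pos': [0.492, 0.123, 0.202], 'orientation': [0.148, -3.138, -0.001], 'contact_force': [-0.128, 0.468, 0.15], 'grip_width': -0.0}
tip (array([0.4984, 0.0891, 0.2208]), [array([-0.7, -0.1]), array([0.1, 0.8])])
lip (array([0.4943, 0.1192, 0.1414]), [array([-0.1, -0. ]), array([0. , 0.1])])
base [[575. 311.]] tcp0 [[575. 538.]]
base [[307. 563.]] tcp0 [[-104.  512.]]
```

View pics/chk.png

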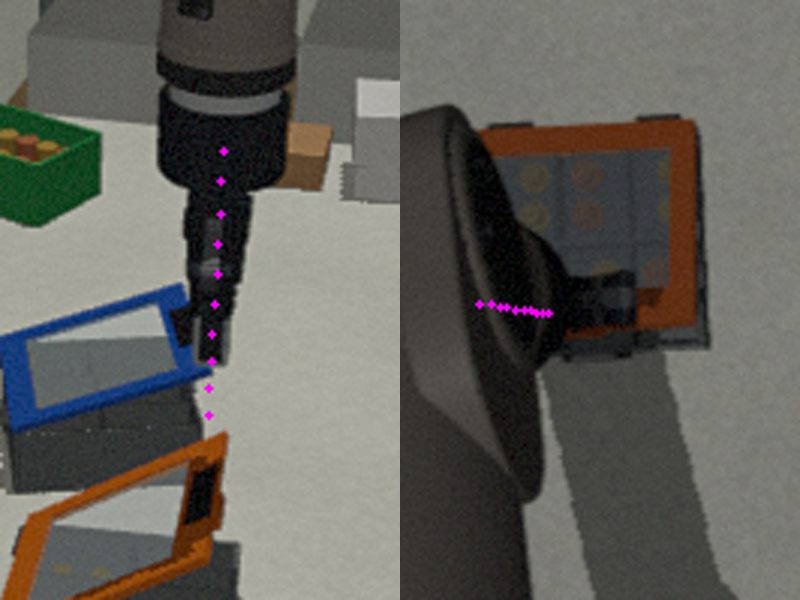

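The picture shows the fingertip about 30 mm farther to -y than reported, which a small base-yaw bias would explain. I'll trust the picture, shift +y by 30 mm, come down a little and look again.

Call:
play_rows --commands '[[[1, 0, 0.05, 0.03, -0.02], [1, 0, 0.1, 0.08, -0.04], [1, 0, 0.15, 0.12, -0.04], [1, 0, 0.15, 0.15, -0.04], [1, 0, 0.15, 0.15, -0.04], [1, 0, 0.15, 0.15, -0.04]]]'

```text
clock: 3.57
tcp_pos: [0.4897, 0.1507, 0.1713]
orientation: [0.242, -3.131, 0.002]
contact_force: [-0.4, -0.5, 0.2]
grip_width: 0.0001
gripper_force: 0.0
```

Run:
```python
from go import *
print(st().round(3)[0])
F=[viewer.grab_frame(n) for n in("side","top")]
t=get_obs()["tcp_pos"]; p=np.load("p.npy")
for f in F:
    print("tcp",proj(f,t).round(1),"lip",proj(f,T(p,LIP)).round(1))
    cv2.circle(f["pixels"],tuple(int(round(a)) for a in proj(f,T(p,LIP))[0]),1,(255,0,255),-1)
    cv2.polylines(f["pixels"],[cv2.convexHull(proj(f,T(p,B)).astype(np.float32)).round().astype(int)],True,(0,255,0),1)
a=[cv2.resize(f["pixels"][r0:r0+150,c:c+100],(400,600),interpolation=cv2.INTER_CUBIC)[...,::-1] for f,c,r0 in zip(F,(270,200),(160,220))]
cv2.imwrite("pics/chk2.png",np.hstack(a))
```

```text
{'clock': 3.567, 'tcp_pos': [0.49, 0.151, 0.171], 'orientation': [0.242, -3.131, 0.002], 'contact_force': [-0.354, -0.459, 0.231], 'grip_width': 0.0}
[-0.988 -0.154 -0.001]
tcp [[336.7 249.5]] lip [[338.4 254.8]]
tcp [[226.4 305.5]] lip [[246.7 305.9]]
```

View pics/chk2.png

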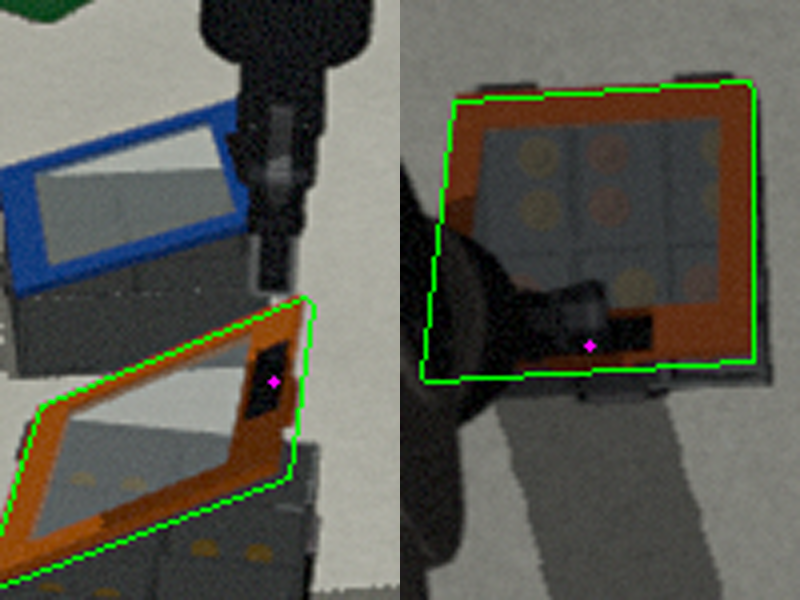

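The tip now hangs over the pad: side (338,232), top about (244,299), with the lip at (247,306). I'll triangulate it and work out the press path in camera-consistent coordinates.

Run:
```python
from go import *
F=[viewer.grab_frame(n) for n in("side","top")]
M=st(); t=get_obs()["tcp_pos"]; p=np.load("p.npy")
for us in ([(338,232.5),(244,299)],[(338,232.5),(242,301)]):
    A=[];b=[]
    for f,u in zip(F,us):
        o,d=ray(f,*u); N=np.eye(3)-np.outer(d,d); A.append(N); b.append(N@o)
    x=np.linalg.lstsq(np.vstack(A),np.hstack(b),rcond=None)[0]; print(x.round(4),[(proj(f,x)[0]-u).round(1) for f,u in zip(F,us)], "yaw model",(np.array([[np.cos(.067),np.sin(.067)],[-np.sin(.067),np.cos(.067)]])@t[:2]).round(4))
    for th in (.54,.4,.25,.12,.06,0):
        q=p.copy(); q[3]=th; L=T(q,LIP)[0]; print(th,((L-x)@M/.2).round(3))
```

```text
{'clock': 3.767, 'tcp_pos': [0.491, 0.151, 0.172], 'orientation': [-0.24, 3.132, 0.0], 'contact_force': [0.42, 0.192, -0.363], 'grip_width': 0.0}
[0.4982 0.117  0.1892] [array([-1.9, -0.2]), array([0.2, 2.1])] yaw model [0.4996 0.1174]
0.54 [0.032 0.019 0.244]
0.4 [0.086 0.023 0.336]
0.25 [0.128 0.026 0.441]
0.12 [0.152 0.027 0.538]
0.06 [0.158 0.028 0.583]
0 [0.162 0.028 0.628]
[0.4962 0.1202 0.1911] [array([-1.1, -0.1]), array([0.1, 1.2])] yaw model [0.4996 0.1174]
0.54 [0.025 0.002 0.253]
0.4 [0.078 0.006 0.345]
0.25 [0.121 0.009 0.451]
0.12 [0.144 0.01  0.547]
0.06 [0.151 0.011 0.592]
0 [0.155 0.011 0.638]
```

Call:
play_rows --commands '[[[1, 0.02, 0.01, 0.06, 0], [1, 0.03, 0.01, 0.12, 0], [1, 0.03, 0.01, 0.16, 0], [1, 0.03, 0.01, 0.2, 0], [1, 0.03, 0.01, 0.24, 0], [1, 0.05, 0.01, 0.28, 0], [1, 0.07, 0.01, 0.32, 0], [1, 0.09, 0.01, 0.36, 0], [1, 0.11, 0.01, 0.4, 0], [1, 0.11, 0.01, 0.4, 0]]]'

```text
clock: 4.6
tcp_pos: [0.4658, 0.1491, 0.0903]
orientation: [0.243, -3.129, 0.002]
contact_force: [-1.1, -0.1, -0.1]
grip_width: -0.0003
gripper_force: 0.2
```

Run:
```python
from go import *
print(st().round(3)[0])
F=[viewer.grab_frame(n) for n in("side","top")]
p=np.load("p.npy")
from scipy.optimize import minimize_scalar
m=mask(F[0],"orange_lid")[0]
def c(th):
    q=p.copy(); q[3]=th; a=fill(proj(F[0],T(q,B))); return 1-(a&m).sum()/(a|m).sum()
g=np.arange(-.02,.6,.02); v=[c(x) for x in g]; th=g[np.argmin(v)]; print("theta",th,min(v))
p[3]=th
for f in F: cv2.circle(f["pixels"],tuple(int(round(a)) for a in proj(f,T(p,LIP))[0]),1,(255,0,255),-1)
a=[cv2.resize(f["pixels"][r0:r0+150,c:c+100],(400,600),interpolation=cv2.INTER_CUBIC)[...,::-1] for f,c,r0 in zip(F,(270,200),(180,220))]
cv2.imwrite("pics/chk3.png",np.hstack(a))
```

```text
{'clock': 4.6, 'tcp_pos': [0.466, 0.149, 0.09], 'orientation': [0.243, -3.129, 0.002], 'contact_force': [-1.126, -0.114, -0.138], 'grip_width': -0.0}
[-0.988 -0.154 -0.003]
theta 0.39999999999999997 0.07336057238994986
```

View pics/chk3.png

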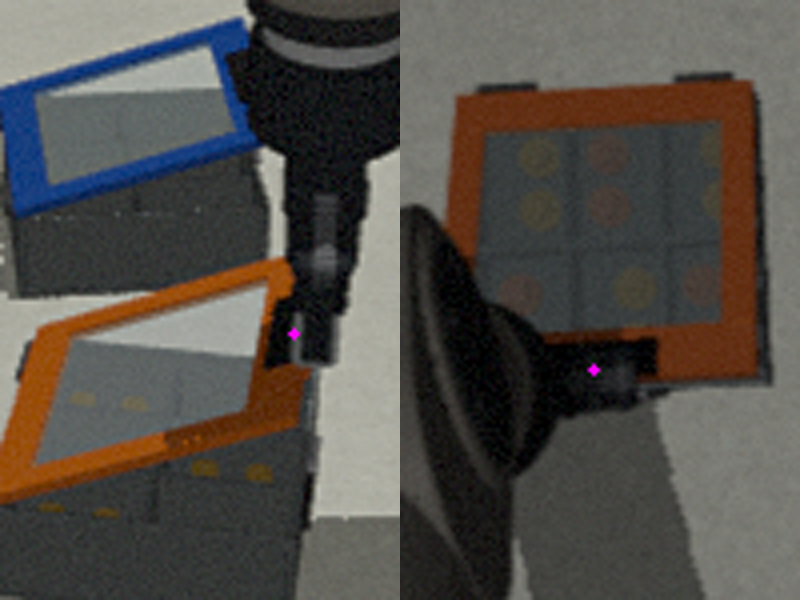

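The lid has swung to about 0.40, but in the side view the tip at (349,271) is riding on or over the outer edge, with the lip at (343,263). I'll lift, move about 12 mm towards the hinge and look again.

Call:
play_rows --commands '[[[1, 0, 0, -0.08, 0], [1, 0, 0, -0.16, 0], [1, 0, 0, -0.24, 0], [1, 0, 0, -0.28, 0], [1, -0.04, 0, -0.28, 0], [1, -0.07, 0, -0.28, 0], [1, -0.07, 0, -0.28, 0], [1, -0.07, 0, -0.28, 0]]]'

```text
clock: 5.42
tcp_pos: [0.482, 0.1515, 0.1471]
orientation: [0.241, -3.131, 0.001]
contact_force: [0.4, 0.2, -0.3]
grip_width: -0.0001
gripper_force: 0.0
```

```bash
cat > look.py <<'E'
from go import *
import sys
M=st().round(3)
F=[viewer.grab_frame(n) for n in("side","top")]
p=np.load("p.npy"); m=mask(F[0],"orange_lid")[0]
def c(th):
    q=p.copy(); q[3]=th; a=fill(proj(F[0],T(q,B))); return 1-(a&m).sum()/(a|m).sum()
g=np.arange(-.04,.6,.01); v=[c(x) for x in g]; th=g[np.argmin(v)]; print("theta",th,min(v))
p[3]=th
for f in F:
    q=proj(f,T(p,LIP))[0]; print("lip px",q.round(1)); cv2.circle(f["pixels"],tuple(int(round(a)) for a in q),1,(255,0,255),-1)
a=[cv2.resize(f["pixels"][r0:r0+150,c:c+100],(400,600),interpolation=cv2.INTER_CUBIC)[...,::-1] for f,c,r0 in zip(F,(270,200),(180,220))]
cv2.imwrite(sys.argv[1],np.hstack(a))
E
python3 look.py pics/chk4.png
```

```text
{'clock': 5.417, 'tcp_pos': [0.482, 0.152, 0.147], 'orientation': [0.241, -3.131, 0.001], 'contact_force': [0.373, 0.236, -0.284], 'grip_width': -0.0}
theta 0.4000000000000001 0.07594577329831786
lip px [343.3 263. ]
lip px [248.4 311.8]
```

View pics/chk4.png

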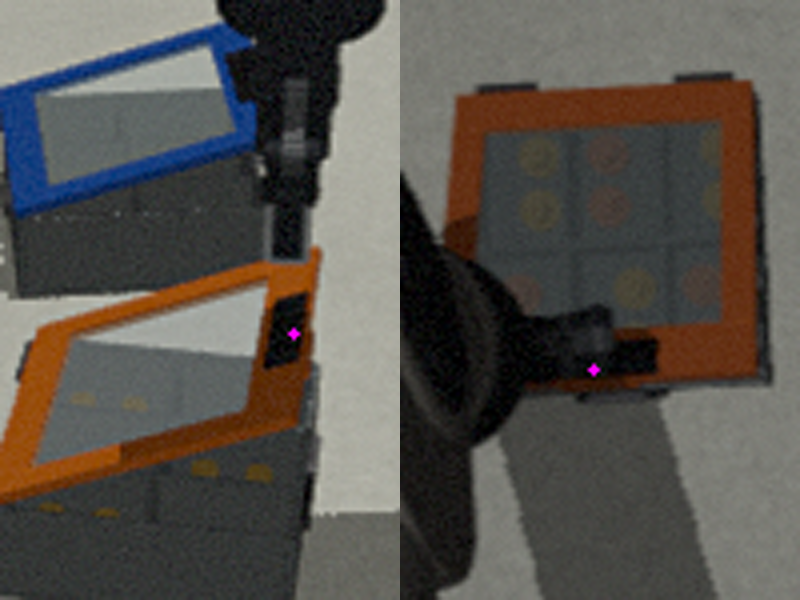

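The tip is now above the pad's inner half: side (342,245) against pad (342,262). I'll press down along the arc and stop before the catch.

Call:
play_rows --commands '[[[1, 0, 0, 0.07, 0], [1, 0, 0, 0.13, 0], [1, 0, 0, 0.18, 0], [1, 0.01, 0, 0.22, 0], [1, 0.02, 0, 0.25, 0], [1, 0.03, 0, 0.28, 0], [1, 0.04, 0, 0.31, 0], [1, 0.045, 0, 0.335, 0], [1, 0.05, 0, 0.36, 0], [1, 0.05, 0, 0.36, 0]]]'

```text
clock: 6.4
tcp_pos: [0.4714, 0.15, 0.0752]
orientation: [0.242, -3.131, 0.001]
contact_force: [0.3, -0.2, 0.5]
grip_width: 0.0002
gripper_force: 0.0
```

```bash
python3 look.py pics/chk5.png
```

```text
{'clock': 6.4, 'tcp_pos': [0.471, 0.15, 0.075], 'orientation': [0.242, -3.131, 0.001], 'contact_force': [0.336, -0.235, 0.457], 'grip_width': 0.0}
theta 0.2900000000000001 0.10910453745184512
lip px [346.2 269.8]
lip px [249.8 315.4]
```

View pics/chk5.png

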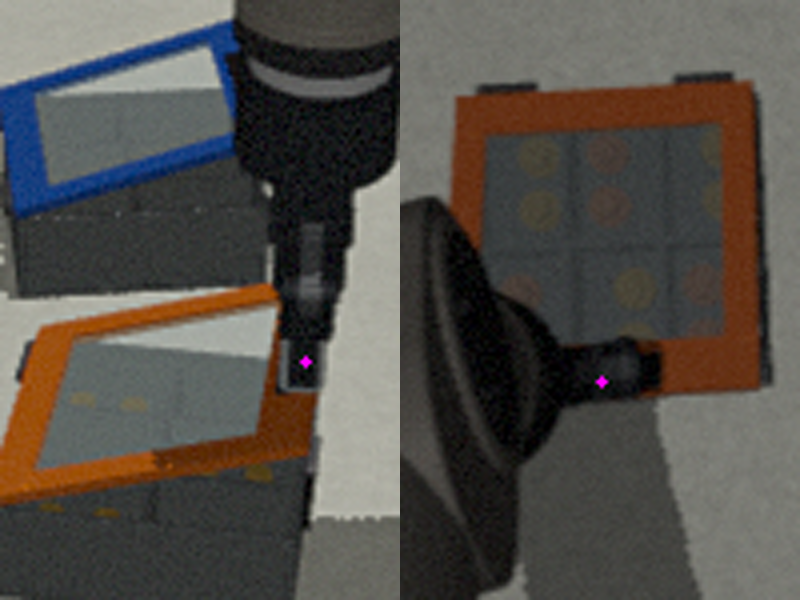

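The lid is lower, the finger covers the pad centre and there is little force yet. I'll go on down in small steps and watch the force.

Call:
play_rows --commands '[[[1, 0.005, 0, 0.02, 0], [1, 0.01, 0, 0.04, 0], [1, 0.015, 0, 0.05, 0], [1, 0.015, 0, 0.05, 0]]]'

```text
clock: 6.88
tcp_pos: [0.4685, 0.1495, 0.0655]
orientation: [0.242, -3.131, 0.001]
contact_force: [-0.3, -0.5, 0.1]
grip_width: 0.0
gripper_force: 0.0
```

Call:
play_rows --commands '[[[1, 0.005, 0, 0.02, 0], [1, 0.01, 0, 0.04, 0], [1, 0.01, 0, 0.04, 0]]]'

```text
clock: 7.13
tcp_pos: [0.4664, 0.1492, 0.0573]
orientation: [0.242, -3.131, 0.001]
contact_force: [0.7, -0.4, -0.4]
grip_width: -0.0002
gripper_force: 0.0
```

```bash
python3 look.py /tmp/a.png
```

```text
{'clock': 7.133, 'tcp_pos': [0.466, 0.149, 0.057], 'orientation': [0.242, -3.131, 0.001], 'contact_force': [0.677, -0.42, -0.388], 'grip_width': -0.0}
theta 0.17000000000000004 0.11493595992873229
lip px [348.4 277.2]
lip px [251.2 318.2]
```

Call:
play_rows --commands '[[[1, 0.005, 0, 0.02, 0], [1, 0.01, 0, 0.04, 0], [1, 0.01, 0, 0.05, 0], [1, 0.01, 0, 0.05, 0]]]'

```text
clock: 7.62
tcp_pos: [0.4646, 0.1489, 0.0475]
orientation: [0.242, -3.131, 0.001]
contact_force: [-0.3, 0.4, 0.1]
grip_width: -0.0003
gripper_force: 0.0
```

Call:
play_rows --commands '[[[1, 0, 0, 0.01, 0], [1, 0, 0, 0.02, 0], [1, 0, 0, 0.02, 0]]]'

```text
clock: 7.87
tcp_pos: [0.465, 0.149, 0.0438]
orientation: [0.242, -3.132, 0.0]
contact_force: [-0.3, 0.4, 0.4]
grip_width: -0.0001
gripper_force: 0.0
```

```bash
python3 look.py /tmp/a.png
```

```text
{'clock': 7.867, 'tcp_pos': [0.465, 0.149, 0.044], 'orientation': [0.242, -3.132, 0.0], 'contact_force': [-0.333, 0.387, 0.368], 'grip_width': -0.0}
theta 0.08000000000000002 0.1084033062188402
lip px [349.2 282.8]
lip px [252.2 319.4]
```

Call:
play_rows --commands '[[[1, 0, 0, 0.01, 0], [1, 0, 0, 0.02, 0], [1, 0, 0, 0.02, 0]]]'

```text
clock: 8.27
tcp_pos: [0.4649, 0.1491, 0.0397]
orientation: [0.242, -3.132, 0.0]
contact_force: [-0.3, -0.5, -0.4]
grip_width: -0.0002
gripper_force: 0.0
```

Call:
play_rows --commands '[[[1, 0, 0, 0.01, 0], [1, 0, 0, 0.02, 0], [1, 0, 0, 0.02, 0]]]'

```text
clock: 8.52
tcp_pos: [0.465, 0.149, 0.0357]
orientation: [0.242, -3.132, 0.0]
contact_force: [0.5, -0.3, -0.1]
grip_width: 0.0002
gripper_force: 0.0
```

```bash
python3 look.py /tmp/a.png
```

```text
{'clock': 8.517, 'tcp_pos': [0.465, 0.149, 0.036], 'orientation': [0.242, -3.132, 0.0], 'contact_force': [0.526, -0.261, -0.105], 'grip_width': 0.0}
theta 0.030000000000000006 0.11231235142792018
lip px [349.4 285.9]
lip px [252.8 319.9]
```

No catch force has shown, so I'll lift clear and measure the lid without the finger in the way.

Call:
play_rows --commands '[[[1, 0, 0, -0.08, 0], [1, 0, 0, -0.2, 0], [1, 0, 0, -0.35, 0], [1, 0, 0, -0.45, 0], [1, 0, 0, -0.5, 0], [1, 0, 0, -0.5, 0]]]'

```text
clock: 9.17
tcp_pos: [0.4667, 0.1498, 0.1381]
orientation: [-0.242, 3.128, 0.003]
contact_force: [-0.4, -0.4, -0.0]
grip_width: -0.0002
gripper_force: 0.0
```

```bash
python3 look.py pics/chk6.png
```

```text
{'clock': 9.167, 'tcp_pos': [0.467, 0.15, 0.138], 'orientation': [-0.242, 3.128, 0.003], 'contact_force': [-0.434, -0.408, -0.047], 'grip_width': -0.0}
theta 0.040000000000000015 0.03647728941913797
lip px [349.4 285.3]
lip px [252.7 319.8]
```

View pics/chk6.png

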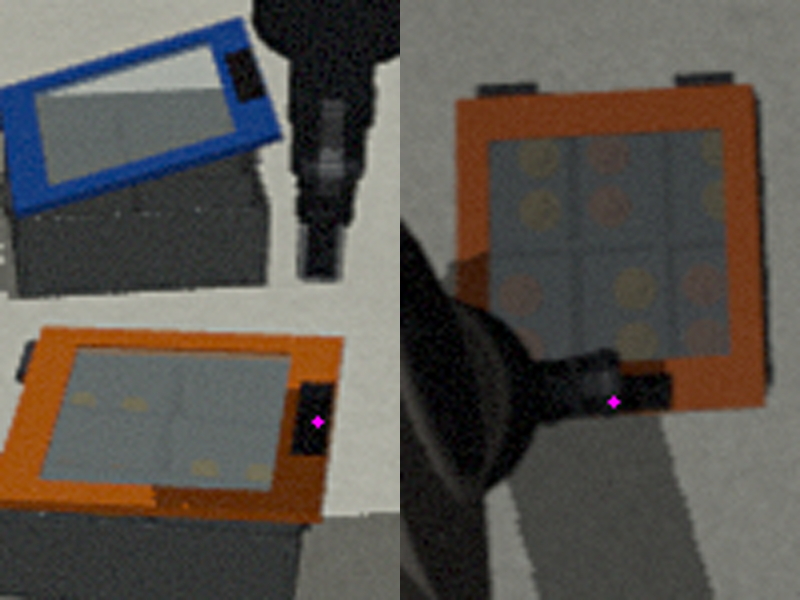

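The lid now rests on the catch at about 0.05, and the finger lines up with the pad: side tip column 350, pad (348,284). I'll go back down and push through, reading the force in small steps.

Call:
play_rows --commands '[[[1, 0, 0, 0.08, 0], [1, 0, 0, 0.2, 0], [1, 0, 0, 0.35, 0], [1, 0, 0, 0.45, 0], [1, 0, 0, 0.5, 0], [1, 0, 0, 0.51, 0], [1, 0, 0, 0.52, 0], [1, 0, 0, 0.52, 0]]]'

```text
clock: 9.98
tcp_pos: [0.4653, 0.149, 0.032]
orientation: [0.242, -3.132, 0.0]
contact_force: [0.5, 0.1, 0.4]
grip_width: 0.0002
gripper_force: 0.0
```

Call:
play_rows --commands '[[[1, 0, 0, 0.005, 0], [1, 0, 0, 0.01, 0], [1, 0, 0, 0.01, 0]]]'

```text
clock: 10.23
tcp_pos: [0.4656, 0.1493, 0.0306]
orientation: [-0.242, 3.131, 0.001]
contact_force: [1.0, -0.2, 0.0]
grip_width: -0.0
gripper_force: 0.0
```

Call:
play_rows --commands '[[[1, 0, 0, 0.005, 0], [1, 0, 0, 0.01, 0], [1, 0, 0, 0.01, 0]]]'

```text
clock: 10.48
tcp_pos: [0.4655, 0.1492, 0.0283]
orientation: [-0.242, 3.132, 0.0]
contact_force: [-0.6, 0.7, 1.7]
grip_width: 0.0002
gripper_force: 0.7
```

Call:
play_rows --commands '[[[1, 0, 0, 0.005, 0], [1, 0, 0, 0.01, 0], [1, 0, 0, 0.01, 0]]]'

```text
clock: 10.73
tcp_pos: [0.465, 0.149, 0.0259]
orientation: [0.242, -3.132, 0.0]
contact_force: [0.9, 0.1, -0.1]
grip_width: 0.0003
gripper_force: 0.0
```

Call:
play_rows --commands '[[[1, 0, 0, 0.005, 0], [1, 0, 0, 0.01, 0], [1, 0, 0, 0.01, 0]]]'

```text
clock: 10.98
tcp_pos: [0.4651, 0.1491, 0.0243]
orientation: [0.242, -3.132, -0.0]
contact_force: [-1.6, -0.3, 5.7]
grip_width: -0.0001
gripper_force: 2.5
```

```bash
python3 look.py /tmp/a.png
```

```text
{'clock': 10.983, 'tcp_pos': [0.465, 0.149, 0.024], 'orientation': [0.242, -3.132, -0.0], 'contact_force': [-1.559, -0.317, 5.656], 'grip_width': -0.0}Traceback (most recent call last):
  File "look.py", line 5, in <module>
    p=np.load("p.npy"); m=mask(F[0],"orange_lid")[0]
                          ~~~~^^^^^^^^^^^^^^^^^^^
  File "fit.py", line 13, in mask
    tr=viewer.trace(f,name)[0]["pixels"]; h=cv2.cvtColor(f["pixels"],cv2.COLOR_RGB2HSV)
       ~~~~~~~~~~~~~~~~~~~~^^^
IndexError: list index out of range
```

The force is climbing against the catch, so I'll keep pressing.

Call:
play_rows --commands '[[[1, 0, 0, 0.005, 0], [1, 0, 0, 0.01, 0], [1, 0, 0, 0.01, 0]]]'

```text
clock: 11.38
tcp_pos: [0.4652, 0.1492, 0.0237]
orientation: [0.241, -3.132, -0.001]
contact_force: [-7.9, -2.3, 26.0]
grip_width: -0.0006
gripper_force: 13.0
```

Call:
play_rows --commands '[[[1, 0, 0, 0.005, 0], [1, 0, 0, 0.01, 0], [1, 0, 0, 0.01, 0]]]'

```text
clock: 11.63
tcp_pos: [0.4653, 0.1492, 0.0232]
orientation: [0.24, -3.132, -0.003]
contact_force: [-13.0, -3.4, 46.1]
grip_width: 0.0
gripper_force: 23.3
```

Call:
play_rows --commands '[[[1, 0, 0, 0.005, 0], [1, 0, 0, 0.01, 0], [1, 0, 0, 0.01, 0]]]'

```text
clock: 11.88
tcp_pos: [0.4653, 0.1494, 0.0226]
orientation: [0.24, -3.132, -0.004]
contact_force: [-19.2, -6.5, 67.3]
grip_width: -0.0
gripper_force: 33.6
```

67 N against a hard stop means the lid is either shut on the case or blocked by something else. I'll back off and check.

Call:
play_rows --commands '[[[1, 0, 0, -0.05, 0], [1, 0, 0, -0.2, 0], [1, 0, 0, -0.35, 0], [1, 0, 0, -0.5, 0], [1, 0, 0, -0.65, 0], [1, -0.1, 0, -0.75, 0], [1, -0.2, 0, -0.75, 0], [1, -0.2, 0.2, -0.75, 0], [1, -0.2, 0.4, -0.75, 0], [1, -0.2, 0.6, -0.75, 0], [1, -0.2, 0.6, -0.75, 0]]]'

```text
clock: 12.8
tcp_pos: [0.4834, 0.2837, 0.1677]
orientation: [0.259, -3.13, -0.007]
contact_force: [0.4, 1.7, -1.0]
grip_width: 0.0
gripper_force: 0.0
```

```bash
python3 look.py /tmp/a.png
python3 - <<'E'
from go import *
from scipy.optimize import minimize
F=[viewer.grab_frame(n) for n in("side","top")]
p=np.load("p.npy")
print([[d["score"],d["rect"]] for f in F for d in viewer.trace(f,"orange_lid")[:1]])
s=fit(F,"orange_lid",[*p[:3],.05]); print(s.x.round(4),s.fun)
s=fit(F,"blue_lip",[.6945,-.1263,.3529,.2325]); print("blue",s.x.round(4),s.fun)
# pad pixel in side
f=F[0]["pixels"].astype(int); w=f[265:300,335:360].sum(2)<110; ys,xs=np.nonzero(w); print("pad",xs.mean()+335,ys.mean()+265,w.sum())
for th in(0,.03,.06):
    p[3]=th; print(th,proj(F[0],T(p,LIP)).round(1),proj(F[0],T(p,[[-.162,.075,.0065],[-.162,-.075,.0065]])).round(1).tolist())
m=mask(F[0],"orange_lid")[1]; ys,xs=np.nonzero(m); print("top-right px",xs[np.argmax(xs-ys)],ys[np.argmax(xs-ys)],"bot-right",xs[np.argmax(xs+ys)],ys[np.argmax(xs+ys)])
E
```

```text
{'clock': 12.8, 'tcp_pos': [0.483, 0.284, 0.168], 'orientation': [0.259, -3.13, -0.007], 'contact_force': [0.356, 1.712, -0.969], 'grip_width': 0.0}
theta -0.03 0.041494916185765285
lip px [349.4 289.5]
lip px [253.5 320.1]
[[0.74, [272.0, 263.3, 355.9, 317.8]], [0.95, [210.6, 235.1, 292.9, 326.2]]]
[ 0.6183  0.1281  0.0754 -0.0408] 0.05015767384425418
blue [ 0.6956 -0.126   0.3594  0.1976] 0.42130268860557296
pad 347.7913669064748 288.75539568345323 139
0 [[349.5 287.7]] [[351.8, 312.5], [356.7, 267.9]]
0.03 [[349.4 285.9]] [[351.8, 310.5], [356.7, 266.0]]
0.06 [[349.3 284. ]] [[351.7, 308.4], [356.7, 264.1]]
top-right px 355 269 bot-right 350 315
```

The lid's estimate dropped from 0.04 to -0.03, a change that matches catch to shut. I'll clear the arm away and confirm both lids.

Call:
play_rows --commands '[[[1, 0, 0.2, -0.1, 0], [1, 0, 0.4, -0.2, 0], [1, 0.1, 0.6, -0.2, 0], [1, 0.2, 0.8, -0.2, 0], [1, 0.3, 0.95, -0.2, 0], [1, 0.4, 1, -0.2, 0], [1, 0.4, 1, -0.2, 0], [1, 0.4, 1, -0.2, 0]]]'

```text
clock: 14.07
tcp_pos: [0.3746, 0.4604, 0.208]
orientation: [0.248, -3.131, -0.0]
contact_force: [0.4, -1.0, 1.2]
grip_width: 0.0
gripper_force: 0.0
```

Run:
```python
from go import *
st(); F=[viewer.grab_frame(n) for n in("side","top")]
p=np.load("p.npy")
for n,q in(("orange_lid",[*p[:3],.03]),("blue_lip",[.6945,-.1263,.3529,.2325])):
    s=fit(F[1:] if 0 else F,n,q); print(n,s.x.round(4),s.fun)
    for f in F: print(viewer.trace(f,n)[0]["rect"])
```

```text
{'clock': 14.067, 'tcp_pos': [0.375, 0.46, 0.208], 'orientation': [0.248, -3.131, -0.0], 'contact_force': [0.436, -0.976, 1.178], 'grip_width': 0.0}
orange_lid [ 0.6183  0.1281  0.0759 -0.0439] 0.05041425388756393
[269.6, 261.6, 355.6, 315.4]
[212.6, 236.2, 292.3, 326.9]
blue_lip [ 0.6942 -0.1264  0.3502  0.2337] 0.09039789058931225
[268.0, 184.0, 338.9, 235.2]
[341.7, 198.3, 445.1, 291.8]
```

The orange lid holds shut, unchanged after release. The blue lid is where it was at 0.23 rad, and the arm is clear of everything.

```bash
python3 -c "
from bench import r
print(r.hand_in())"
```

```text
the job is handed in; nothing more can be done
None
```

The orange lid was pressed past its catch and measured shut after the arm let go; the blue lid stayed as it was, and the job was handed in at about 14 s (peak wrist force read: about 70 N).

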